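# Ring for the refill hand and hold the bin flap open

## Task

Ring the service bell by pressing its plunger all the way down and letting it spring back up. Then pull the spring-return handle on top of the tin bin out until its pointer lines up with the brass mark, which drops the front flap open, and keep it there for the refill hand: finish while still holding the handle at the mark, do not let go. Leave the mark where it is set, and do not disturb the salt shaker, the pepper shaker or the tip tray.

Things in the scene. Friction and masses are not known exactly. Their poses are not given: they have to be found in the camera images.
- bin: Tin bin fixed to the counter, 160 (x) x 200 (y) x 110 (z) mm. Origin: centre of its underside; its -x side is the front. A flap in the front, 138 mm wide and 70 mm high, is hinged at its lower edge 32 mm above the counter; linked to the handle, it drops outward 0.02 rad per mm of pull, reaching up to 75 mm in front of the bin.
- pull: Spring-return handle on the bin's top: a sliding plate 60 x 36 mm, 5 mm high, with an upright steel post 12 (bin x) x 26 (bin y) mm, its top 53 mm above the bin's top. Origin: on the bin's top under the post; axes as the bin's. Slides only along bin -x, from 0 to an end stop at 85 mm, beyond the mark. The spring pulls back with 3.6 N at 0, plus 1.2 N per 10 mm; let go, it returns to 0.
- pull_grip (a point): Point to grip: on the post's centre line, 36 mm above the bin's top (17 mm below the post's top). Moves with the handle.
- pointer_tip (a point): Free end of the handle's pointer, a thin arm 4 mm wide that sticks out from the sliding plate to bin +y: 74 mm to bin +y of the post's centre, 8 mm above the bin's top (the arm's top). Moves with the handle. Axes as the bin's.
- mark_tip (a point): Inner edge of the brass mark, a block 12 x 20 mm with a 4 mm wide ridge (top 11 mm above the bin's top), stiffly set on a rail on the bin's top at +y, 35 to 65 mm to bin -x of the pointer's start. Point: middle of the ridge in x, 8 mm above the bin's top, 2 mm past the pointer's end in y. Axes as the bin's. The pointer is at the mark when both have the same bin x.
- bell: Brass dome service bell on a dark round base, screwed to the counter. Base 86 mm across, dome 80 mm across and 50 mm high. Origin: centre of its underside. Stands to the left or to the right of the bin.
- plunger (a joint): Travel of the bell's plunger in m: 0 up, 0.008 fully down at its stop, pressed straight down. Its spring takes 1.4 N to start and 4.2 N at the stop, and brings it back up.
- plunger_top (a point): Centre of the top of the plunger's round steel head, 20 mm across, 66 mm above the counter when up; the axis is vertical through the bell's centre. Goes down with the plunger.
- salt: Frosted glass salt shaker with an aluminium cap, 50 mm across, 86 mm high, loose, to be left alone. Origin: centre of its underside.
- pepper: Matching pepper shaker with a dull chrome cap, 50 mm across, 86 mm high, loose, to be left alone. Origin: centre of its underside.
- tip_tray: Round aluminium tip tray, 124 mm across, 12 mm high, loose, to be left alone, on the other side of the bin from the bell. Origin: centre of its underside.
Mind the look-alikes: they are no part of the job. Of the things like the bell, leave any that is turquoise; of the rest the larger one is meant.

How it is judged:
By the outcome, as a careful person would: the job done as asked, in the order asked, and still so for the second after the job is handed in, while the arm keeps its last pose, push and grip.
It also fails if it takes over 48 s, if anything falls off the work surface, if the arm or the gripper's body presses on something with over 40 N, if the wrist force passes 120 N, or if a joint passes its speed limit or range.

## Robot

A 6-joint arm with a two-finger parallel gripper is mounted at the origin on the work surface. World frame = base frame: x ahead of the robot, y to its left, z up, the work surface at z = 0. Lengths are in m, angles in degrees, forces in N, time in s.
With the tool pointing down it reaches from about 0.275 to 0.875 m from the base axis. Payload 12.5 kg.
Tool frame: the origin (TCP) lies between the finger pads; the fingertips stand r.finger_overhang ahead of it and the grasp point (between the pads) lies 2 mm behind it (r.finger_overhang is the distance from the TCP to the fingertips, in m); z points along the fingers, y is the direction in which the jaws open and shut (so a half turn about z gives the same grasp; the last joint's range is limited). The gripper opens to 85 mm and grips with 20 to 120 N. Pads are 22 mm wide; open, the fingers measure 114 mm over their backs; the gripper's body (76 mm by 85 mm) begins 54 mm behind the grasp point. The pads swing forward as they close: fully open they stand 13 mm farther back than shut.
Start: joints at [-79.446, 20.094, 94.641, -0, 65.266, -4.847], TCP at [0.146, -0.53, 0.248] pointing down, gripper open.
Joint ranges: [-157.81, 157.81], [-45, 120.19], [0.68, 151.7], [-89.99, 269.99], [4.06, 180], [-164.3, 164.3]. Speed limits (degrees/s): [127.2, 127.2, 159.86, 180, 180, 180].

## Interface

Orientations are given as [roll, pitch, yaw] about the fixed x, y, z axes, in that order (R = Rz(yaw) Ry(pitch) Rx(roll)).
In Python, from bench import r, eyes gives the robot as it stands.
- The arm moves only by the tool drive_tool, never from a script. Its argument "motion" is one flat list of numbers, 7 for each row, row after row: the shift along the tool's x, y, z in mm, then the turn, a rotation vector about the tool's x, y, z in rad, then the closure, from -1 (fully open) to 1 (shut). In form: [x, y, z, rx, ry, rz, fingers, x, y, z, rx, ry, rz, fingers, ...]. A call has 1 to 12 rows; each row is the pose to reach, as a shift and turn from the pose commanded when the call began, along the tool's axes at that moment; what a row does not reach only later rows make up. A row lasts 1/10 s, in which the tool goes at most 50 mm and 8.59 degrees, less where a joint would pass 70% of its speed; a pose out of reach is approached as far as the arm can. A call with a gripper value outside its range is refused whole. The fingers move at their own pace and stop on an object; "newtons" is the grip in N (left out, the last holds). Time passes only in rows, so rows that repeat a pose let the fingers close. It gives the time, the measured TCP pose, the force and the opening at its end, in the units of the state.
- r.sense(): the state, without advancing time (a new reading comes with each control period).
- eyes.snapshot(name): name is "side" or "top"; returns a dict with "color" (384x512x3 uint8, red, green, blue), "depth" (384x512 float32, m along the optical axis (not along the pixel's ray), 0 where there is no reading), "camera_matrix" (3x3 intrinsics, pixels), "view" (4x4, takes a point from world to camera coordinates). Camera axes: x right, y up, looking along -z (the intrinsics and any distortion apply to the point x, -y, -z); pixel columns grow to the right and rows downward; lengths in m; the calibration is good to about 2 mm. A picture is of the moment at which its call begins.
- r.hand_in(): hands the job in, once; it reports no verdict.
Trained networks look in the newest picture that a camera, given by its name, has taken for a name from the list of things; names that differ only in an ending like _2 or _b are one class to them, and where a whole thing is asked for, a point or a joint stands for the part that bears it (a point fixed in the world has none). Each returns a list of dicts, best first, with "confidence" (0 to 1); they miss things now and then, are a little off and sometimes report something else, mostly with a low value. They report only what shows in the picture. A call takes as long as a camera call. They do not tell look-alikes from the thing itself.
- eyes.boxes_of(camera, thing): "xyz" ([x, y, z] in m, in world coordinates, good to about 4 mm: the middle of the surface that is visible of it).
The state is a dict: "clock": time; "qpos": joint angles; "joint_velocities": joint speeds; "effort": joint torques, N m; "ee_pos": TCP position; "tool_rot": TCP orientation; "force": force on the tool from outside, world axes, zero at the start; "wrist_torque": the same for the moment, N m; "opening": finger opening in m.
Only numpy, scipy, OpenCV 4.12 (cv2) and the standard library are available. Lean on these libraries where they do the work, as an engineer would, in place of code of your own. Each camera call takes 0.05 s, during which the arm holds its last target.

## Working session

There is one attempt and no reset: what is moved stays moved. The work goes in short steps, Python scripts to look and compute and a tool call to move; the robot and the scene stay as the last step left them, time stands still between calls to the robot, and variables do not carry over. Pictures are saved under pics/ and viewed, and the job is handed in when it is done.

Besides the shell and the picture viewer there is one more tool, called after "Call:" as name(argument=value, ...) on one line, values as JSON. drive_tool: Moves the arm, as the interface text tells. Its arguments: {"type":"object","properties":{"motion":{"type":"array","items":{"type":"number"}},"newtons":{"type":"number"}},"required":["motion"]}

```bash
mkdir -p pics; ls
python3 - <<'E'
from bench import r, eyes
import cv2,numpy as np
s=r.sense();print(s,r.finger_overhang)
for c in("top","side"):
    d=eyes.snapshot(c);cv2.imwrite(f"pics/{c}0.png",cv2.resize(d["color"][:,:,::-1],(800,600)))
    np.savez(f"{c}0.npz",**d)
    print(c,d["camera_matrix"].tolist(),d["view"].round(3).tolist())
    for t in("bin","pull","pull_grip","pointer_tip","bell","plunger","salt","pepper","tip_tray"):
        try:print(t,[(np.round(o["xyz"],3).tolist(),round(o["confidence"],2)) for o in eyes.boxes_of(c,t)])
        except Exception as e:print(t,e)
E
```

```text
pics
{'clock': 0.0, 'qpos': array([-7.94457095e+01,  2.01249646e+01,  9.46780869e+01, -9.16507503e-04,
        6.52657624e+01, -4.84815967e+00]), 'joint_velocities': array([-0.01049016,  0.01501978,  0.03888441,  0.07417873, -0.0374035 ,
       -0.02036439]), 'effort': array([ 3.04577647e-03, -5.06104696e+01, -2.91400677e+01,  9.92547757e-05,
        4.51583153e-03, -2.71015487e-06]), 'ee_pos': array([ 0.14603196, -0.52992568,  0.24774488]), 'tool_rot': array([-1.79931362e+02, -4.98684835e-03,  1.54028311e+01]), 'force': array([ 0.52800815, -0.5076361 , -0.88819395]), 'wrist_torque': array([-0.04011482,  0.01133125, -0.02644128]), 'opening': 0.0853201114411821} 0.017
top [[468.559213830773, 0.0, 248.57352462562542], [0.0, 468.559213830773, 189.7363574000817], [0.0, 0.0, 1.0]] [[0.032, -0.999, -0.004, 0.044], [0.979, 0.03, 0.2, -0.609], [-0.2, -0.01, 0.98, -1.159], [0.0, 0.0, 0.0, 1.0]]
bin [([0.635, 0.022, 0.109], 0.81), ([0.672, 0.029, 0.117], 0.65)]
pull [([0.671, 0.03, 0.11], 0.93)]
pull_grip [([0.667, 0.026, 0.117], 0.62)]
pointer_tip [([0.676, 0.028, 0.116], 0.6), ([0.632, 0.022
[... 376 characters left out ...]
768874387628, 0.0, 249.23251478910112], [0.0, 367.768874387628, 189.1226386872151], [0.0, 0.0, 1.0]] [[-0.925, -0.381, 0.009, 0.578], [0.237, -0.557, 0.796, -0.202], [-0.298, 0.738, 0.606, -0.941], [0.0, 0.0, 0.0, 1.0]]
bin [([0.624, 0.087, 0.107], 0.77), ([0.702, -0.224, 0.048], 0.42)]
pull [([0.676, 0.034, 0.117], 0.74)]
pull_grip [([0.673, 0.035, 0.119], 0.62)]
pointer_tip []
bell [([0.516, 0.194, 0.026], 0.92), ([0.498, 0.311, 0.031], 0.78), ([0.518, 0.433, 0.032], 0.62), ([0.438, -0.312, 0.009], 0.31), ([0.704, -0.224, 0.045], 0.23)]
plunger [([0.526, 0.417, 0.064], 0.6)]
salt [([0.728, 0.309, 0.049], 0.95)]
pepper [([0.702, -0.225, 0.05], 0.65)]
tip_tray [([0.44, -0.314, 0.011], 0.64)]
```

View pics/top0.png

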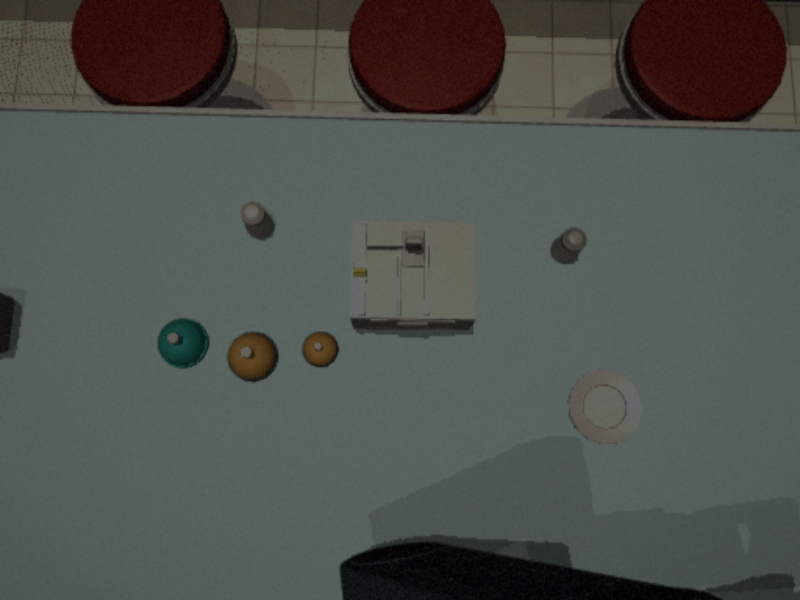

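View pics/side0.png

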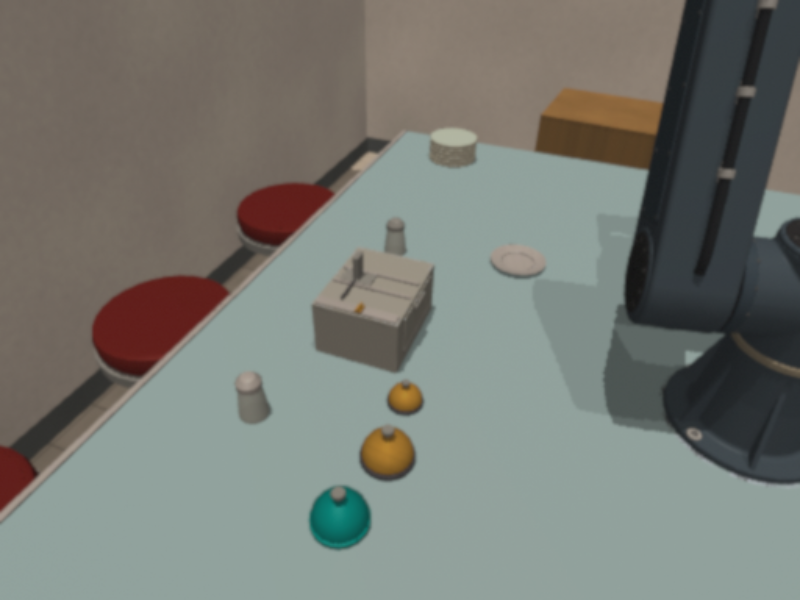

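Both views show the larger brass bell in the middle (top view about 250,355 and side view about 388,450). The turquoise bell and the small brass one sit either side of it. The bin is at about (413,275) in the top view, its post at (413,240) and the mark at (360,271). Next I'll zoom in and measure.

```bash
cat > h.py <<'E'
import numpy as np,cv2
def P(d,X):
    X=np.atleast_2d(X);V=d["view"];K=d["camera_matrix"]
    c=X@V[:3,:3].T+V[:3,3]; q=np.c_[c[:,0],-c[:,1],-c[:,2]]@K.T
    return q[:,:2]/q[:,2:]
def W(d,uv,z):
    uv=np.atleast_2d(uv);V=d["view"];K=d["camera_matrix"]
    q=np.c_[uv,np.ones(len(uv))]@np.linalg.inv(K).T; q=q*[1,-1,-1]
    D=q@V[:3,:3]; C=-V[:3,:3].T@V[:3,3]
    return C+D*((z-C[2])/D[:,2])[:,None]
def crop(d,x0,y0,w,h,s,f):
    cv2.imwrite(f,cv2.resize(np.ascontiguousarray(d["color"][y0:y0+h,x0:x0+w,::-1]),None,fx=s,fy=s,interpolation=cv2.INTER_CUBIC))
E
python3 - <<'E'
from h import *
t=np.load("top0.npz");s=np.load("side0.npz")
crop(t,218,135,92,80,7,"pics/tb.png");crop(s,195,155,90,85,7,"pics/sb.png")
from scipy import ndimage
for n,d in(("top",t),("side",s)):
    hsv=cv2.cvtColor(d["color"],cv2.COLOR_RGB2HSV);m=(abs(hsv[...,0].astype(int)-17)<8)&(hsv[...,1]>140)
    l,k=ndimage.label(m)
    for i in range(1,k+1):
        v,u=np.where(l==i)
        if len(v)>8:print(n,len(v),u.min(),u.max(),v.min(),v.max(),u.mean(),v.mean())
C=[0.505,0.29]
crop(t,135,200,60,60,10,"pics/tbell.png");crop(s,215,260,60,60,10,"pics/sbell.png")
E
```

```text
top 22 227 233 172 175 230.0909090909091 173.86363636363637
top 628 146 175 213 242 161.13535031847132 227.73089171974522
top 312 194 215 213 233 204.50320512820514 223.18269230769232
side 1508 348 422 58 102 387.2161803713528 73.26392572944297
side 10 358 361 81 85 359.2 83.1
side 47 349 357 86 96 352.74468085106383 91.68085106382979
side 18 410 414 88 94 412.0 90.61111111111111
side 9 402 407 91 93 404.55555555555554 92.22222222222223
side 12 393 398 94 98 395.8333333333333 95.83333333333333
side 53 398 407 94 104 402.4339622641509 98.39622641509433
side 9 408 410 95 99 409.1111111111111 97.11111111111111
side 13 228 231 195 199 229.76923076923077 197.0
side 273 249 269 246 262 258.8131868131868 254.26373626373626
side 707 232 263 275 303 247.54879773691655 289.35502121640735
```

View pics/tb.png

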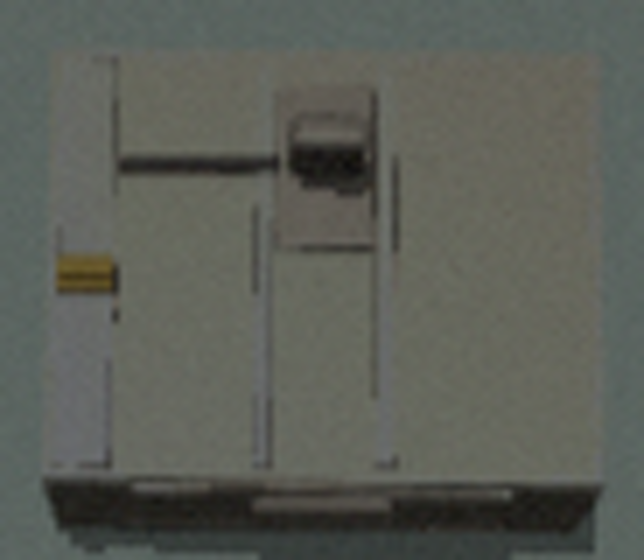

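View pics/sb.png

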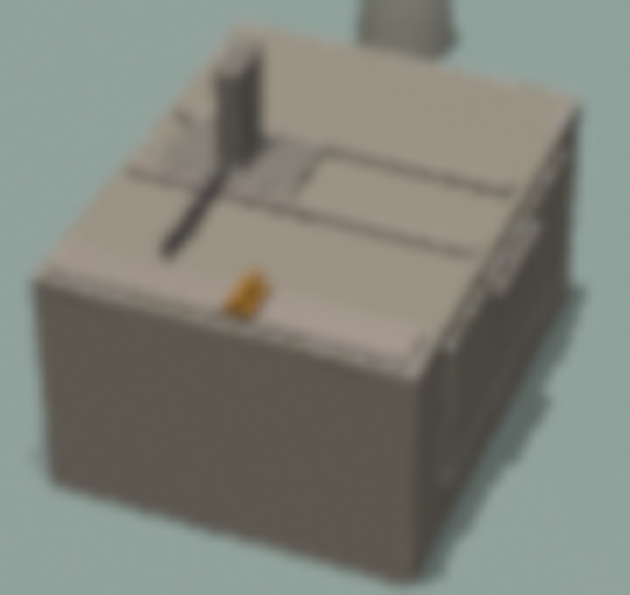

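View pics/tbell.png

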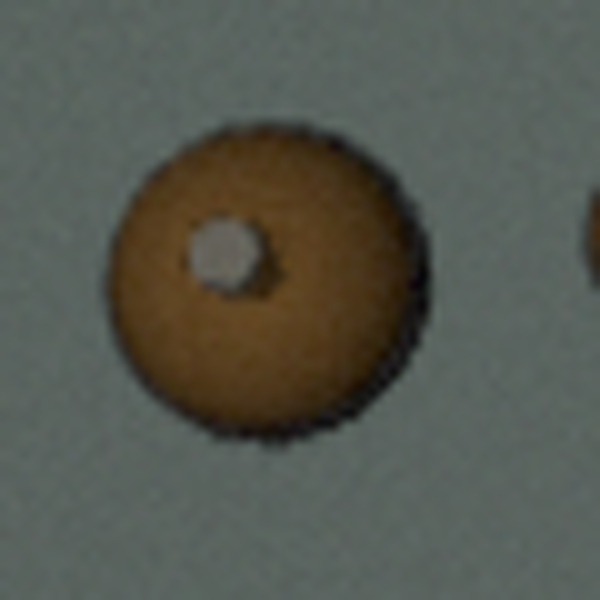

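View pics/sbell.png

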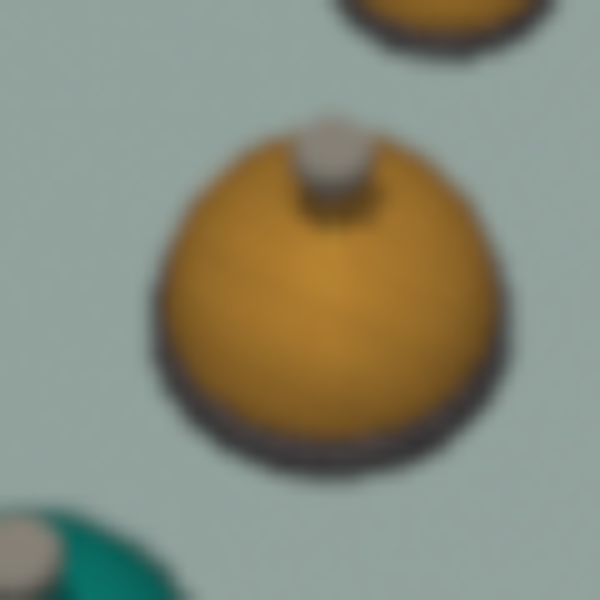

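Run:
```python
from h import *
t=np.load("top0.npz");s=np.load("side0.npz")
o=-0.43
print("plunger",W(t,[135+22.7+o,200+25.5+o],.066),W(s,[215+33.3+o,260+15+o],.066))
T=lambda x,y:[218+x/7+o,135+y/7+o]
S=lambda x,y:[195+x/7+o,155+y/7+o]
print("binT",W(t,[T(48,52),T(600,52),T(600,485),T(45,480)],.11).round(4).tolist())
print("binS",W(s,[S(235,25),S(582,103),S(418,378),S(35,283)],.11).round(4).tolist())
print("ptr",W(t,[T(120,163)],.118),W(s,[S(168,250)],.118))
print("mark",W(t,[T(117,273)],.121),W(s,[S(258,275)],.121))
print("post top",W(t,[T(328,128)],.163),W(s,[S(238,58)],.163))
print("post nominal front px")
```

```text
plunger [[0.50679666 0.29345201 0.066     ]] [[0.50712973 0.29526449 0.066     ]]
binT [[0.7197, 0.128, 0.11], [0.7258, -0.0732, 0.11], [0.5656, -0.0745, 0.11], [0.5614, 0.1224, 0.11]]
binS [[0.7252, -0.0696, 0.11], [0.5635, -0.0718, 0.11], [0.5609, 0.1233, 0.11], [0.718, 0.1284, 0.11]]
ptr [[0.67640608 0.09982097 0.118     ]] [[0.67515505 0.09874538 0.118     ]]
mark [[0.63501634 0.09924237 0.121     ]] [[0.63485976 0.10288637 0.121     ]]
post top [[0.67877063 0.02637843 0.163     ]] [[0.67736553 0.02699472 0.163     ]]
post nominal front px
```

```bash
cat >> h.py <<'E'
from scipy.spatial.transform import Rotation as Ro
def go(p,yaw,s=None):
    if s is None:
        from bench import r; s=r.sense()
    R=Ro.from_euler("xyz",s["tool_rot"],degrees=True);T=Ro.from_euler("xyz",[180,0,yaw],degrees=True)
    print("shift mm",(R.inv().apply(np.array(p)-s["ee_pos"])*1000).round(1),"rot",(R.inv()*T).as_rotvec().round(4),"from",s["ee_pos"].round(4),s["tool_rot"].round(2),s["force"].round(2),s["clock"])
E
python3 -c "
from h import *
go([.507,.2942,.13],91.3)"
```

```text
shift mm [ 566.9 -699.   118.3] rot [-0.     -0.     -1.3247] from [ 0.1461 -0.5302  0.2483] [-180.    -0.    15.4] [-0.11 -0.39 -0.32] 1.0
```

Call:
drive_tool(motion=[567, -699, 118, 0, 0, -1.325, 1, 567, -699, 118, 0, 0, -1.325, 1, 567, -699, 118, 0, 0, -1.325, 1, 567, -699, 118, 0, 0, -1.325, 1, 567, -699, 118, 0, 0, -1.325, 1, 567, -699, 118, 0, 0, -1.325, 1, 567, -699, 118, 0, 0, -1.325, 1, 567, -699, 118, 0, 0, -1.325, 1, 567, -699, 118, 0, 0, -1.325, 1, 567, -699, 118, 0, 0, -1.325, 1, 567, -699, 118, 0, 0, -1.325, 1, 567, -699, 118, 0, 0, -1.325, 1], newtons=30)

```text
clock: 2.2
ee_pos: [0.3853, 0.0169, 0.1703]
tool_rot: [179.9, 0.0, 91.3]
force: [-0.0, -1.4, 1.1]
opening: 0.0005
```

```bash
python3 -c "
from h import *
go([.507,.2942,.13],91.3)"
```

```text
shift mm [274.4 128.1  40.4] rot [0.001  0.0002 0.0005] from [0.3853 0.0169 0.1703] [1.7994e+02 1.0000e-02 9.1330e+01] [-0.02 -1.39  1.14] 2.2
```

Call:
drive_tool(motion=[274, 128, 40, 0, 0, 0, 1, 274, 128, 40, 0, 0, 0, 1, 274, 128, 40, 0, 0, 0, 1, 274, 128, 40, 0, 0, 0, 1, 274, 128, 40, 0, 0, 0, 1, 274, 128, 40, 0, 0, 0, 1, 274, 128, 40, 0, 0, 0, 1, 274, 128, 40, 0, 0, 0, 1, 274, 128, 40, 0, 0, 0, 1])

```text
clock: 3.1
ee_pos: [0.5059, 0.2907, 0.1303]
tool_rot: [-180.0, 0.0, 91.3]
force: [0.8, -0.9, 0.1]
opening: -0.0002
```

```bash
python3 -c "
from h import *
from bench import r,eyes
go([.507,.2942,.09],91.3)
d=eyes.snapshot('side');crop(d,195,200,120,120,5,'pics/s1.png');d=eyes.snapshot('top');crop(d,100,160,120,100,5,'pics/t1.png')
go([.507,.2942,.09],91.3)"
```

```text
shift mm [ 3.5  1.2 40.3] rot [-0.0007  0.0004 -0.    ] from [0.5059 0.2907 0.1303] [-1.7996e+02  3.0000e-02  9.1300e+01] [ 0.81 -0.87  0.06] 3.1
shift mm [ 3.7  0.9 40.6] rot [-0.      0.0001 -0.0008] from [0.5062 0.2905 0.1306] [-1.800e+02  1.000e-02  9.125e+01] [ 0.2  -0.06 -0.57] 3.2
```

View pics/s1.png

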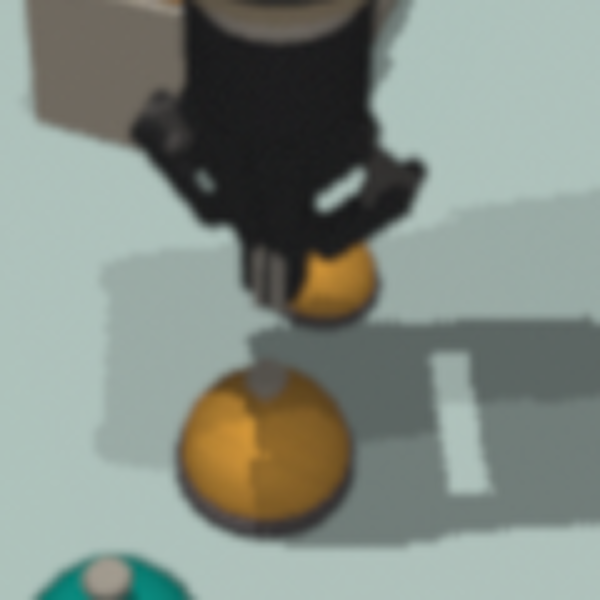

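The closed fingertips (268,295) hang directly above the plunger (266,378). I'll descend now.

Call:
drive_tool(motion=[3.6, 1, 20, 0, 0, 0, 1, 3.6, 1, 40, 0, 0, 0, 1, 3.6, 1, 45, 0, 0, 0, 1, 3.6, 1, 48, 0, 0, 0, 1, 3.6, 1, 50, 0, 0, 0, 1, 3.6, 1, 51, 0, 0, 0, 1, 3.6, 1, 51, 0, 0, 0, 1])

```text
clock: 3.9
ee_pos: [0.5076, 0.2952, 0.0799]
tool_rot: [179.9, -0.0, 91.3]
force: [-0.4, -1.9, 1.7]
opening: -0.0001
```

Call:
drive_tool(motion=[0, 0, 2, 0, 0, 0, 1, 0, 0, 3, 0, 0, 0, 1, 0, 0, 4, 0, 0, 0, 1, 0, 0, 4, 0, 0, 0, 1])

```text
clock: 4.3
ee_pos: [0.5076, 0.2953, 0.0754]
tool_rot: [180.0, -0.0, 91.3]
force: [1.8, -2.3, 3.4]
opening: -0.0003
```

Call:
drive_tool(motion=[0, 0, 1, 0, 0, 0, 1, 0, 0, 1, 0, 0, 0, 1])

```text
clock: 4.5
ee_pos: [0.5077, 0.2953, 0.075]
tool_rot: [180.0, -0.0, 91.3]
force: [0.3, -2.8, 9.2]
opening: -0.0001
```

Call:
drive_tool(motion=[0, 0, 1, 0, 0, 0, 1, 0, 0, 1, 0, 0, 0, 1])

```text
clock: 4.7
ee_pos: [0.5078, 0.2953, 0.0748]
tool_rot: [179.9, -0.0, 91.3]
force: [-3.0, -5.4, 18.8]
opening: -0.0001
```

The stop is reached: z settled at 0.0750, which is 8 mm of travel, and force rose to 19 N. Now I'll release.

Call:
drive_tool(motion=[0, 0, -5, 0, 0, 0, 1, 0, 0, -12, 0, 0, 0, 1, 0, 0, -30, 0, 0, 0, 1, 0, 0, -70, 0, 0, 0, 1, 0, 0, -110, 0, 0, 0, 1, 0, 0, -150, 0, 0, 0, 1, 0, 0, -150, 0, 0, 0, 1])

```text
clock: 5.4
ee_pos: [0.5087, 0.2963, 0.2286]
tool_rot: [179.6, -0.2, 91.3]
force: [0.3, 0.1, -0.2]
opening: -0.0002
```

```bash
python3 -c "
from h import *
from bench import r,eyes
d=eyes.snapshot('side');crop(d,195,200,120,120,5,'pics/s2.png')
go([.678,.0267,.225],91.3)"
```

```text
shift mm [-272.9  163.9    0.6] rot [ 0.0034 -0.002   0.0004] from [0.5078 0.2958 0.2256] [ 1.798e+02 -1.100e-01  9.132e+01] [-0.86  0.08 -1.11] 5.45
```

View pics/s2.png

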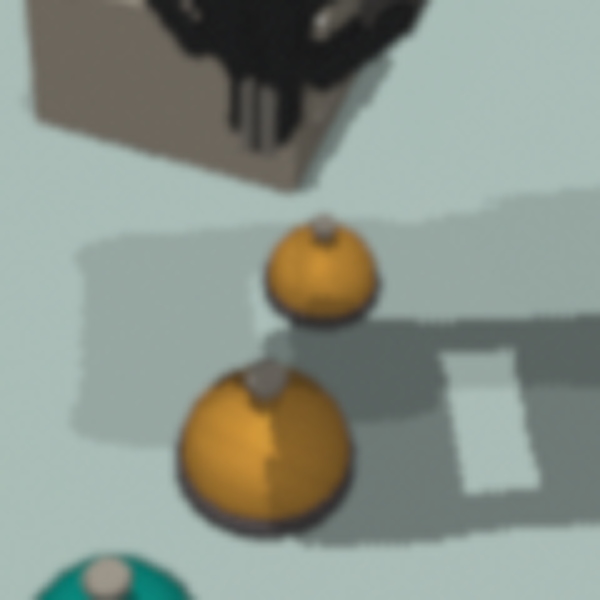

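The plunger is back up at (266,378), the same as before. Next I'll move above the post and open the gripper.

Call:
drive_tool(motion=[-273, 164, 0, 0, 0, 0, 0, -273, 164, 0, 0, 0, 0, 0, -273, 164, 0, 0, 0, 0, -0.2, -273, 164, 0, 0, 0, 0, -0.2, -273, 164, 0, 0, 0, 0, -0.2, -273, 164, 0, 0, 0, 0, -0.2, -273, 164, 0, 0, 0, 0, -0.2, -273, 164, 0, 0, 0, 0, -0.2, -273, 164, 0, 0, 0, 0, -0.2, -273, 164, 0, 0, 0, 0, -0.2])

```text
clock: 6.45
ee_pos: [0.6767, 0.0276, 0.2228]
tool_rot: [-179.9, -0.0, 91.4]
force: [0.0, -0.0, 0.4]
opening: 0.0512
```

```bash
python3 -c "
from h import *
from bench import r,eyes
d=eyes.snapshot('side');crop(d,195,120,120,110,5,'pics/s3.png')
d=eyes.snapshot('top');crop(d,210,90,110,120,5,'pics/t3.png')
print(r.sense()['opening'])
go([.678,.0267,.144],91.3)"
```

```text
0.05135404823922206
shift mm [-0.8  1.  79.3] rot [-0.0004 -0.0002  0.002 ] from [0.677  0.0275 0.2233] [-1.7998e+02 -1.0000e-02  9.1410e+01] [-0.67 -0.14 -0.14] 6.55
```

View pics/s3.png

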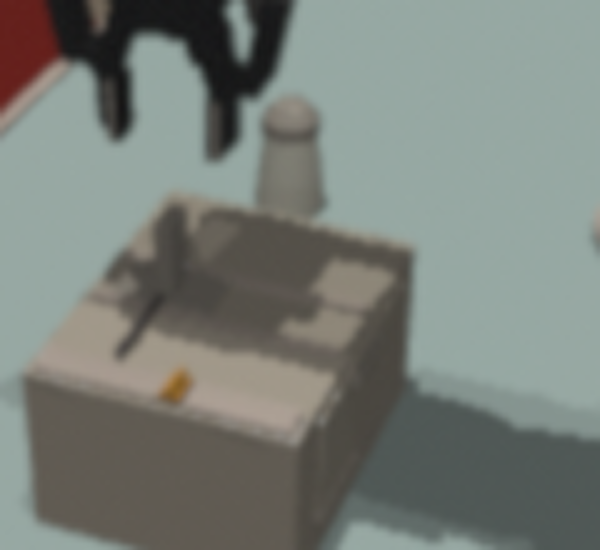

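The open fingers at (115,110) and (218,130) straddle the post at (172,230). I'll descend and grip.

Call:
drive_tool(motion=[-0.8, 1, 30, 0, 0, 0, -0.2, -0.8, 1, 60, 0, 0, 0, -0.2, -0.8, 1, 79, 0, 0, 0, -0.2, -0.8, 1, 79, 0, 0, 0, -0.2, -0.8, 1, 79, 0, 0, 0, -0.2], newtons=40)

```text
clock: 7.05
ee_pos: [0.6786, 0.0259, 0.1451]
tool_rot: [180.0, -0.0, 91.4]
force: [0.4, 0.4, -0.3]
opening: 0.0515
```

Call:
drive_tool(motion=[0, 0, 0, 0, 0, 0, 0.4, 0, 0, 0, 0, 0, 0, 1, 0, 0, 0, 0, 0, 0, 1, 0, 0, 0, 0, 0, 0, 1, 0, 0, 0, 0, 0, 0, 1, 0, 0, 0, 0, 0, 0, 1, 0, 0, 0, 0, 0, 0, 1, 0, 0, 0, 0, 0, 0, 1], newtons=40)

```text
clock: 7.85
ee_pos: [0.6791, 0.0253, 0.1454]
tool_rot: [179.9, -0.0, 91.3]
force: [1.4, 1.5, 6.0]
opening: 0.0115
```

```bash
python3 -c "
from h import *
from bench import r,eyes
d=eyes.snapshot('side');np.savez('side4.npz',**d);crop(d,195,120,120,110,5,'pics/s4.png')
print(r.sense()['opening'])
p=np.array([.6772,.0267,.144]);a=np.radians(1.3)
go(p-.0408*np.array([np.cos(a),np.sin(a),0]),91.3)"
```

```text
0.011349924919084094
shift mm [  1.4 -42.7   1.4] rot [ 0.0021 -0.0001  0.    ] from [0.6792 0.0254 0.1455] [ 1.7988e+02 -1.0000e-02  9.1300e+01] [0.35 2.19 6.78] 7.9
```

View pics/s4.png

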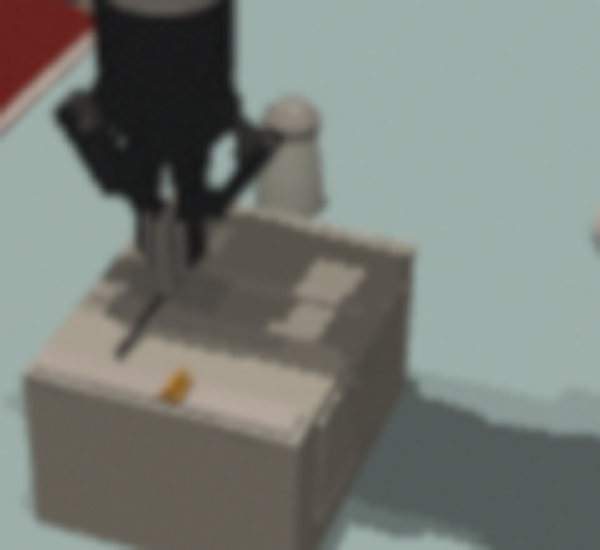

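The post is gripped, with an opening of 11.4 mm. I'll pull most of the way and then measure.

Call:
drive_tool(motion=[0, -4, 0, 0, 0, 0, 1, 0, -8, 0, 0, 0, 0, 1, 0, -12, 0, 0, 0, 0, 1, 0, -16, 0, 0, 0, 0, 1, 0, -20, 0, 0, 0, 0, 1, 0, -24, 0, 0, 0, 0, 1, 0, -28, 0, 0, 0, 0, 1, 0, -32, 0, 0, 0, 0, 1, 0, -35, 0, 0, 0, 0, 1, 0, -38, 0, 0, 0, 0, 1, 0, -38, 0, 0, 0, 0, 1, 0, -38, 0, 0, 0, 0, 1])

```text
clock: 9.1
ee_pos: [0.642, 0.0247, 0.1454]
tool_rot: [179.7, -0.0, 91.3]
force: [7.9, 2.9, 3.5]
opening: 0.0115
```

```bash
python3 -c "
from h import *
from bench import r,eyes
for c in ('side','top'):
  d=eyes.snapshot(c);np.savez(c+'5.npz',**d)
  crop(d,*((205,160,70,55) if c=='side' else (215,140,70,55)),11,'pics/'+c+'5.png')
print(r.sense()['opening'])
go([.6384,.0245,.144],91.3)"
```

```text
0.01130715463017482
shift mm [-0.1 -3.6  1.4] rot [ 0.0047 -0.0004  0.    ] from [0.642  0.0247 0.1455] [ 1.7973e+02 -2.0000e-02  9.1300e+01] [7.16 2.7  3.66] 9.2
```

View pics/side5.png

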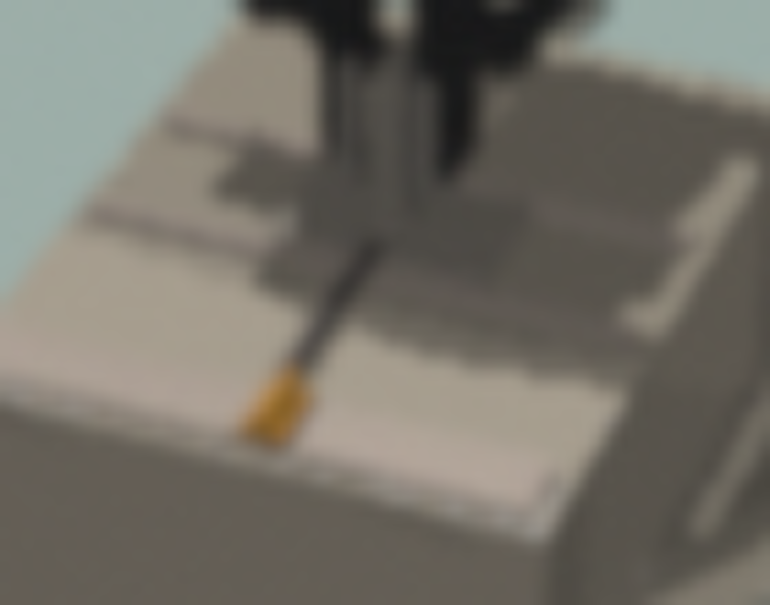

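View pics/top5.png

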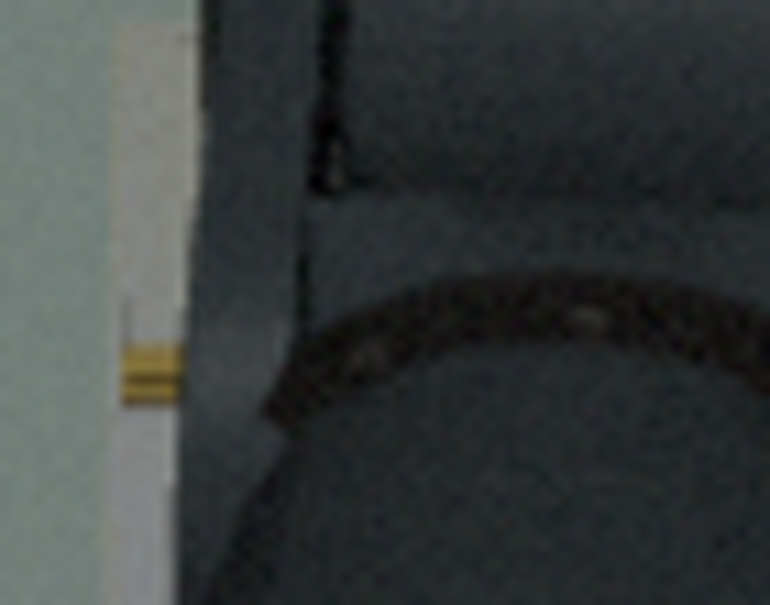

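```bash
cat >> h.py <<'E'
def rect(d,z,f,x0=.60,x1=.70,y0=.06,y1=.135,m=7000,yaw=1.3):
    # output: cols = +y decreasing to right ; rows = x decreasing downward, in axes rotated by yaw about (x0.635,y.1)
    nx=int((x1-x0)*m);ny=int((y1-y0)*m)
    X,Y=np.meshgrid(x1-np.arange(nx)/m,y1-np.arange(ny)/m,indexing="ij")
    a=np.radians(yaw);dx,dy=X-.635,Y-.1
    pts=np.c_[(.635+dx*np.cos(a)-dy*np.sin(a)).ravel(),(.1+dx*np.sin(a)+dy*np.cos(a)).ravel(),np.full(X.size,z)]
    q=P(d,pts).astype(np.float32).reshape(nx,ny,2)
    im=cv2.remap(np.ascontiguousarray(d["color"][:,:,::-1]),q[...,0],q[...,1],cv2.INTER_CUBIC)
    im=cv2.convertScaleAbs(im,alpha=1.5)
    for k in range(int(x0*1000),int(x1*1000)+1,5):
        v=int((x1-k/1000)*m); cv2.line(im,(0,v),(8 if k%10 else 16,v),(0,0,255),1)
    for k in range(int(y0*1000),int(y1*1000)+1,5):
        u=int((y1-k/1000)*m); cv2.line(im,(u,0),(u,8 if k%10 else 16),(0,0,255),1)
    return im
E
python3 - <<'E'
from h import *
t=np.load("top0.npz");s=np.load("side0.npz");s5=np.load("side5.npz")
A=[cv2.resize(rect(d,z,None,m=3500),None,fx=1,fy=1) for d,z in((t,.118),(s,.118),(s5,.118))]
cv2.imwrite("pics/rect.png",np.hstack(A))
print(A[0].shape)
E
```

```text
(349, 262, 3)
```

View pics/rect.png

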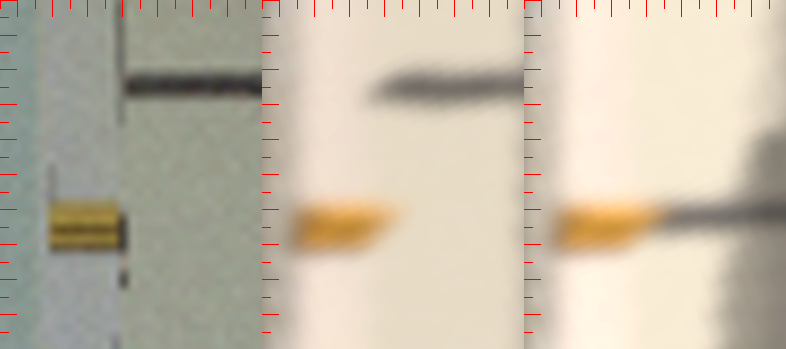

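Run:
```python
from h import *
t=np.load("top0.npz");s=np.load("side0.npz");s5=np.load("side5.npz")
def prof(d,z,y0,y1,x0,x1,step=.0005,yaw=1.3):
    xs=np.arange(x1,x0,-step);ys=np.arange(y0,y1,.0005);a=np.radians(yaw)
    X,Y=np.meshgrid(xs,ys,indexing="ij");dx,dy=X-.635,Y-.1
    q=P(d,np.c_[(.635+dx*np.cos(a)-dy*np.sin(a)).ravel(),(.1+dx*np.sin(a)+dy*np.cos(a)).ravel(),np.full(X.size,z)]).astype(np.float32).reshape(*X.shape,2)
    g=cv2.remap(d["color"],q[...,0],q[...,1],cv2.INTER_LINEAR).astype(float).mean((1,2))
    return xs,g
def dark(d,z,y0,y1,x0,x1):
    xs,g=prof(d,z,y0,y1,x0,x1);b=np.interp(xs,[xs[-1],xs[0]],[np.mean(g[-6:]),np.mean(g[:6])]);w=np.clip(b-g-4,0,None);return (xs*w).sum()/w.sum(),w.max()
for y in(.072,.077,.082,.087,.092):
  print(y,"top",dark(t,.118,y,y+.005,.664,.688),"side0",dark(s,.118,y,y+.005,.664,.688),"side5",dark(s5,.118,y,y+.005,.627,.651))
for n,d in(("top",t),("side0",s),("side5",s5)):
  xs,g=prof(d,.121,.106,.116,.62,.65,.001);print(n,list(zip((xs*1000).round().astype(int).tolist(),g.round().astype(int).tolist())))
for z in(.11,.118,.121):print(z,[ (lambda c:c)(W(d,P(d,[.635,.11,z]),.118).round(4).tolist()) for d in(t,s)])
```

```text
0.072 top (np.float64(0.6757200404102895), np.float64(56.63528906082099)) side0 (np.float64(0.6751224243699903), np.float64(60.6849344508919)) side5 (np.float64(0.6389744447894131), np.float64(45.54292929292929))
0.077 top (np.float64(0.6757084542188072), np.float64(58.698151730066634)) side0 (np.float64(0.6748565544872909), np.float64(58.92875564152162)) side5 (np.float64(0.638240089277666), np.float64(60.236531986532))
0.082 top (np.float64(0.6756043477038827), np.float64(58.100902643455846)) side0 (np.float64(0.6748582198292126), np.float64(58.13217279174725)) side5 (np.float64(0.6379564345614741), np.float64(64.39604377104376))
0.087 top (np.float64(0.675651039931341), np.float64(57.72512357618739)) side0 (np.float64(0.6750390630266585), np.float64(59.40393294648612)) side5 (np.float64(0.6377373629697154), np.float64(62.727062289562284))
0.092 top (np.float64(0.6755681332808736), np.float64(54.49215559853856)) side0 (np.float64(0.6748983234616386), np.float64(55.448957661723625)) side5 (np.float64(0.6374028625419706), np.float64(56.149831649831654))
top [(650, 102), (649, 102), (
[... 554 characters left out ...]
97), (631, 101), (630, 106), (629, 112), (628, 117), (627, 124), (626, 131), (625, 138), (624, 142), (623, 146), (622, 148), (621, 149), (620, 149)]
side5 [(650, 159), (649, 159), (648, 159), (647, 159), (646, 158), (645, 158), (644, 156), (643, 154), (642, 150), (641, 145), (640, 139), (639, 132), (638, 124), (637, 116), (636, 108), (635, 102), (634, 98), (633, 98), (632, 100), (631, 105), (630, 111), (629, 118), (628, 125), (627, 133), (626, 141), (625, 148), (624, 153), (623, 157), (622, 159), (621, 160), (620, 161)]
0.11 [[[0.6331, 0.1096, 0.118]], [[0.6307, 0.119, 0.118]]]
0.118 [[[0.635, 0.11, 0.118]], [[0.635, 0.11, 0.118]]]
0.121 [[[0.6357, 0.1102, 0.118]], [[0.6367, 0.1066, 0.118]]]
```

Run:
```python
from h import *
t=np.load("top0.npz");s=np.load("side0.npz");t5=np.load("top5.npz")
for d in(t,t5):
  c=d["color"].astype(int);print((c[168:180,224:238,0]-c[168:180,224:238,2]));print(c[168:180,224:238].sum(2)//3)
a=np.radians(1.3);
def B(dx,dy,z):return [.635+dx*np.cos(a)-dy*np.sin(a),.11+dx*np.sin(a)+dy*np.cos(a),z]
for z in(.112,.118,.121):print(z,P(t,[B(0.006,0,z),B(.002,0,z),B(0,0,z),B(-.002,0,z),B(-.006,0,z)]).round(2).tolist())
crop(s,220,185,22,22,25,"pics/m0.png");crop(t,220,165,20,16,30,"pics/m1.png")
```

```text
[[-5  1  3  0  0  0  3  4  4  4  8  8  9  8]
 [-3  2  4  1  0  2  0  2  5  1  7  9  8 11]
 [-2 -1  1  1 -1  3  0  3  4  3  9  9  7 10]
 [-1  2 21 31 33 32 30 32 31 32  8  9  7 10]
 [-2  3 43 56 54 56 56 55 55 53 16 10  9  7]
 [-1  0 51 56 58 59 58 59 59 57 18  8  8  9]
 [-2 -1 41 45 41 44 42 43 41 41  8  8  9  8]
 [ 1  4 49 54 53 53 52 54 53 56 11  9  7  8]
 [-2 -1 22 26 28 29 29 28 27 27  8  8  8  8]
 [-1 -1 -2 -1  2  2  0  4  1 -2 11  8  9  7]
 [ 0  0 -2 -1 -1  0  0  1  2 -2 14  8  6  5]
 [ 1 -2  0 -2 -2  0  0  2  2 -3  7  6  9  7]]
[[ 98 100  88 100 101 103 104  99 102 102 101 100 101 101]
 [ 94 103  89  99 101 102 103 101 102 105  99 100 100  98]
 [ 98  98  88 100 102 101 101 102 104 100 105 101  98 102]
 [ 97 101  80  85  86  89  87  89  87  87  99 100 101  99]
 [ 95 101  81  77  77  76  73  76  77  76  83  97  98 101]
 [ 96 105  78  79  75  73  78  76  79  75  50  99 101 101]
 [ 98 103  63  47  50  46  51  48  50  52  44  96  98  99]
 [ 99 101  76  71  68  71  71  68  67  67  44  98 100 100]
 [ 97 104  62  60  60  61  55  58  57  59  48  98  99  99]
 [ 96 102  95  94  95  96  9
[... 1157 characters left out ...]
22 131 106  98  99  97  96  67  62  63  69  66  64  66]
 [122 129  82  63  60  63  61  47  62  63  68  66  66  66]
 [123 129  96  90  87  89  84  48  59  66  62  64  62  61]
 [123 129  76  73  76  74  73  53  57  61  62  61  63  57]
 [122 125 119 120 120 117 119  69  57  56  60  59  56  57]
 [122 126 130 130 131 131 132  73  57  54  57  55  57  51]
 [122 132 131 131 128 129 130  68  53  53  51  50  54  51]]
0.112 [[230.17, 171.96], [230.14, 173.51], [230.13, 174.29], [230.11, 175.06], [230.09, 176.61]]
0.118 [[230.07, 171.4], [230.04, 172.95], [230.03, 173.73], [230.01, 174.51], [229.99, 176.07]]
0.121 [[230.01, 171.11], [229.99, 172.67], [229.97, 173.45], [229.96, 174.23], [229.93, 175.79]]
```

View pics/m0.png

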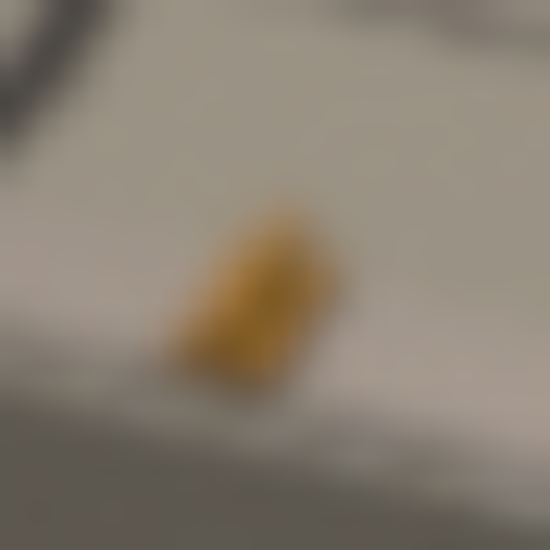

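View pics/m1.png

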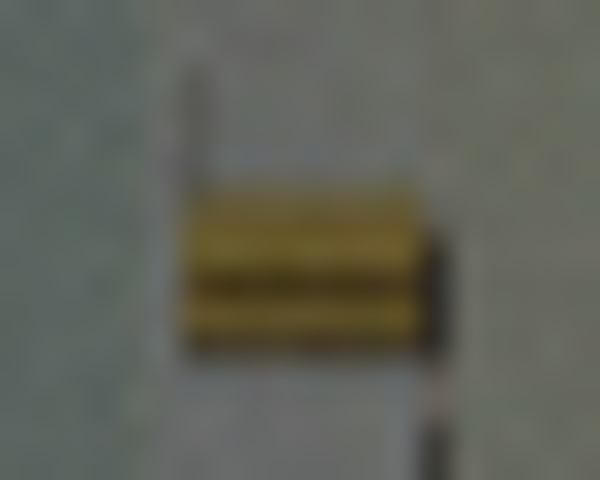

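Run:
```python
from h import *
t=np.load("top0.npz")
c=t["color"].astype(int).sum(2)/3
print(c[153:164,234:259].round().astype(int))
print(c[153:164,237:256].mean(1).round(1))
a=np.radians(1.3)
for z in(.11,.115,.118):print(z,P(t,[[.677+dx-.0*np.sin(a),.08,z] for dx in(.002,0,-.002)]).round(2).tolist())
for yaw in (1.0,1.3,1.7):
  b=np.radians(yaw);print(P(t,[[.677,.075,.118],[.677-.020*np.tan(b),.095,.118]]).round(2).tolist())
C=-t["view"][:3,:3].T@t["view"][:3,3];print(C)
```

```text
[[ 76  97 103 100 102 101 100 101 100 100  98 102  97 102  98  99  97 101
   97  98 102 103 103  91  93]
 [ 76  96  99 101 103 101  99  99  99  99  99  97  98  98  99 100  99 100
   99  98 104 102 103  90  93]
 [ 74  96 100  98 101 104 102  98  99  98 101 101 101 100 100 100  98 101
   99 100 101 101 103  86  94]
 [ 75  97 100  98 100  99 100  99 101 102  97 101  99  99 101 100  97  98
   97 101 100 100 103  85  93]
 [ 78  75  66  66  69  68  66  70  67  68  68  66  65  68  71  66  66  68
   65  68  70  68  69  51  91]
 [ 77  43  40  41  41  36  39  36  35  35  39  36  35  38  37  38  42  39
   37  38  41  38  41  38  81]
 [ 79  52  49  52  53  53  51  51  49  53  53  45  52  50  53  40  38  39
   40  45  52  69  72  57  89]
 [ 82  92  91  91  94  91  91  90  93  92  90  92  93  91  90  92  88  88
   89  90  90  98  95  82  94]
 [ 84 101  98 101 101 100  99 101 100 101 101 100 101  98 104  98  95  99
  101 100  98 102 102  87  92]
 [ 84  99 100  97 102  99 100 100  98  99  99  97  99 100  99  96 100 100
   99 102 102 105 100  87  93]
 [ 97 100 100  98  99 102 100 100  99  96 102 101 100  98  99 102 103  98
   98 103 102 103 104  88  92]]
[ 99.9  99.8 100.1  99.3  67.5  37.9  49.4  91.2 100.   99.5 100.3]
0.11 [[242.67, 157.94], [242.64, 158.7], [242.61, 159.46]]
0.115 [[242.63, 157.41], [242.61, 158.18], [242.58, 158.94]]
0.118 [[242.62, 157.09], [242.59, 157.86], [242.56, 158.63]]
[[244.57, 157.92], [236.63, 157.82]]
[[244.57, 157.92], [236.63, 157.86]]
[[244.57, 157.92], [236.63, 157.91]]
[0.3632763  0.05084161 1.25774346]
```

Working from sub-pixel edges in the top view, the travel needed is about 40 mm. The handle is at about 37.3 mm now (TCP and side view agree), so I'll pull another 2.7 mm.

Call:
drive_tool(motion=[0, -1.5, 0, 0, 0, 0, 1, 0, -2.7, 0, 0, 0, 0, 1, 0, -2.7, 0, 0, 0, 0, 1, 0, -2.7, 0, 0, 0, 0, 1, 0, -2.7, 0, 0, 0, 0, 1])

```text
clock: 9.7
ee_pos: [0.6394, 0.0246, 0.1455]
tool_rot: [179.7, -0.0, 91.3]
force: [8.0, 2.9, 3.0]
opening: 0.0115
```

Run:
```python
from h import *
from bench import r,eyes
n=[eyes.snapshot('side') for _ in range(4)]
d=dict(n[0]);d["color"]=np.mean([k["color"] for k in n],0).round().astype(np.uint8);np.savez("side6.npz",**d)
s=dict(np.load("side0.npz"))
crop(d,218,180,40,35,18,"pics/side6.png")
# predicted sketch: bin axes
go([.6395,.0245,.144],91.3)
def prof(d,y0,y1,x0,x1,z=.118,yaw=1.3):
    xs=np.arange(x1,x0,-.00025);ys=np.arange(y0,y1,.0005);a=np.radians(yaw)
    X,Y=np.meshgrid(xs,ys,indexing="ij");dx,dy=X-.635,Y-.1
    q=P(d,np.c_[(.635+dx*np.cos(a)-dy*np.sin(a)).ravel(),(.1+dx*np.sin(a)+dy*np.cos(a)).ravel(),np.full(X.size,z)]).astype(np.float32).reshape(*X.shape,2)
    return xs,cv2.remap(d["color"],q[...,0],q[...,1],cv2.INTER_LINEAR).astype(float).mean((1,2))
def dark(*A):
    xs,g=prof(*A);b=np.interp(xs,[xs[-1],xs[0]],[g[-8:].mean(),g[:8].mean()]);w=np.clip(b-g-6,0,None);return (xs*w).sum()/w.sum()
for y in(.082,.086,.09,.094):print(y,(1000*(dark(s,y,y+.004,.664,.688)-dark(d,y,y+.004,.624,.648))).round(2))
```

```text
shift mm [-0.1  0.1  1.5] rot [ 0.0048 -0.0004  0.    ] from [0.6394 0.0246 0.1455] [ 1.7972e+02 -2.0000e-02  9.1300e+01] [8.25 2.77 3.43] 9.9
0.082 39.22
0.086 39.33
0.09 39.36
0.094 39.4
```

View pics/side6.png

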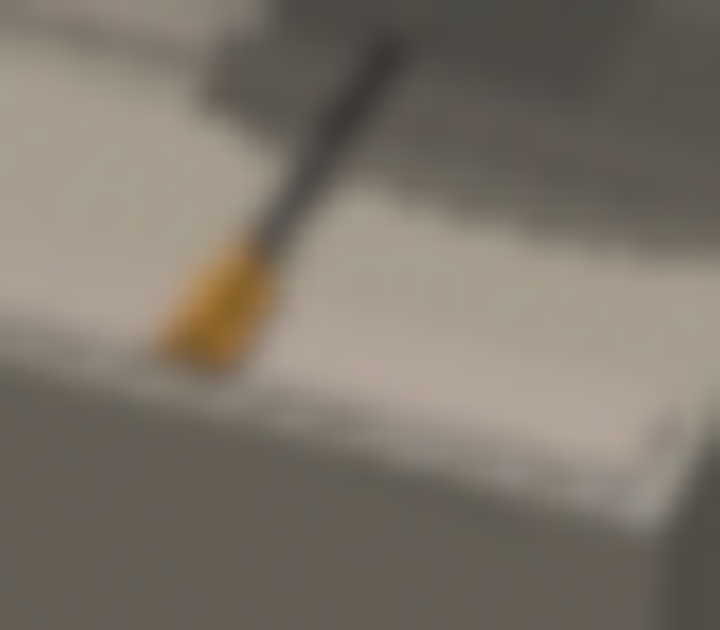

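Run:
```python
from h import *
d=np.load("side6.npz");a=np.radians(1.3)
S=20;x0,y0,w,h=222,182,34,28
def draw(xp,xm,f):
    im=cv2.resize(np.ascontiguousarray(d["color"][y0:y0+h,x0:x0+w,::-1]),None,fx=S,fy=S,interpolation=cv2.INTER_NEAREST)
    def poly(pts,col,cl=True):
        q=[[p[0]*np.cos(a)-(p[1]-.1)*np.sin(a),.1+p[0]*np.sin(a)*0+(p[1]-.1)*np.cos(a),p[2]] for p in pts]
        uv=((P(d,q)-[x0,y0]+.5)*S).round().astype(int)
        cv2.polylines(im,[uv.reshape(-1,1,2)],cl,col,1)
    yt=.099
    poly([(xp+.002,.06,.118),(xp+.002,yt,.118),(xp-.002,yt,.118),(xp-.002,.06,.118)],(255,0,0),False)
    poly([(xm+.002,yt+.002,.121),(xm+.002,yt+.022,.121),(xm-.002,yt+.022,.121),(xm-.002,yt+.002,.121)],(0,0,255))
    poly([(xm+.006,yt+.002,.117),(xm+.006,yt+.022,.117),(xm-.006,yt+.022,.117),(xm-.006,yt+.002,.117)],(0,255,0))
    poly([(xm+.006,yt+.022,.112),(xm-.006,yt+.022,.112),(xm-.006,yt+.002,.112)],(0,255,255),False)
    return im
cv2.imwrite("pics/ov.png",draw(.637,.637,0))
```

```text
(no output)
```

View pics/ov.png

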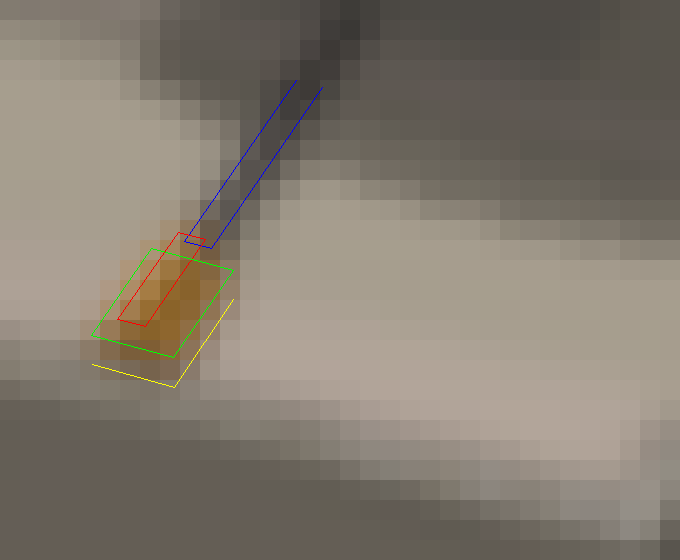

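Call:
drive_tool(motion=[0, -0.4, 0, 0, 0, 0, 1, 0, -0.4, 0, 0, 0, 0, 1, 0, -0.4, 0, 0, 0, 0, 1, 0, -0.4, 0, 0, 0, 0, 1])

```text
clock: 10.3
ee_pos: [0.639, 0.0246, 0.1455]
tool_rot: [179.7, -0.0, 91.3]
force: [7.0, 2.7, 3.2]
opening: 0.0114
```

Run:
```python
from h import *
from bench import r,eyes
d=eyes.snapshot('side');np.savez("side7.npz",**d);crop(d,160,110,240,230,3,"pics/s7.png")
s=dict(np.load("side0.npz"))
def reg(a):return np.abs(a.astype(int)-s["color"].astype(int)).mean()
for t in("salt","pepper","tip_tray","bell"):print(t,[(np.round(o["xyz"],3).tolist(),round(o["confidence"],2)) for o in eyes.boxes_of("side",t)][:3])
z=r.sense();print(z["ee_pos"],z["force"],z["opening"],z["clock"])
```

```text
salt []
pepper [([0.699, -0.224, 0.042], 0.63)]
tip_tray [([0.44, -0.314, 0.01], 0.97)]
bell [([0.519, 0.194, 0.022], 0.86), ([0.498, 0.309, 0.03], 0.8), ([0.519, 0.43, 0.031], 0.7)]
[0.63903103 0.02462787 0.14548544] [7.28877411 2.82846943 3.14517443] 0.011709611563804566 10.55
```

View pics/s7.png

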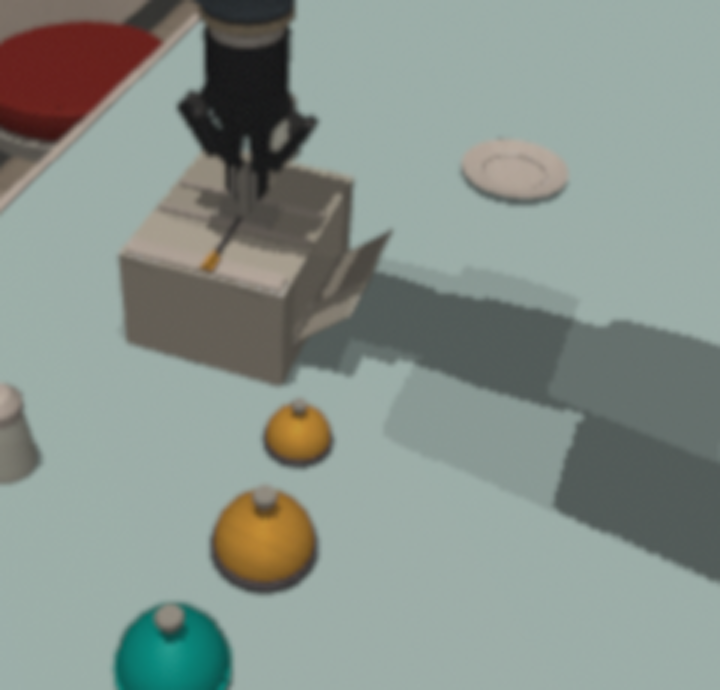

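The flap is open (355,290), the pointer runs into the mark's ridge at (210,260), the plunger is up at (265,495), and the salt shaker and tray are in place. Handing in now.

```bash
python3 -c "
from bench import r
print(r.hand_in())"
```

```text
the job is handed in; nothing more can be done
None
```

I rang the bell, pulled the handle out to the brass mark, and handed the job in at 10.6 s with the gripper still holding the handle there. The hand-in gave no verdict.

- **Bell:** I pressed the larger brass bell's plunger to its hard stop. It travelled 8 mm and the force rose to 19 N there. The picture after release shows it back up.
- **Handle:** I gripped the post with 40 N and pulled it about 40 mm. At hand-in the pull on the tool was about 7 N, near what the spring should give at that travel, and the opening was about 11.5 mm, so the post is still held.
- **Alignment:** The last picture shows the flap open and the pointer running into the mark's ridge. The checks disagree slightly:
  - My first reading put the mark at 40.8 mm of travel, but the sub-pixel edges give 39.7–40.2 mm, and I used those.
  - The tool moved 40.2 mm. The side camera read the handle about 0.4 mm short of the tool before the last 0.4 mm step.
  - I expect the pointer to be within about 1 mm of the mark. The gripper hid it from the top camera, so I could not check it there.
- **Other things:** The pepper shaker and tip tray were detected where they started, to within the detector's error. The detector missed the salt shaker in the last picture. I could see it standing at the picture's edge, but did not measure it.

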